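# Reset the swivel vise to the 30-degree line

### The job

The swivel vise on the bench is clamped at the wrong angle for chamfering the brake pad in its jaws. Using the fingertips only to push, swing the clamp lever beside it all the way open, push the vise round until its index line stands on the 30-degree line of the graduated ring (the second of the longer lines to the right of the zero line), and swing the lever fully back so that the vise is clamped there. Do not pinch the lever, do not touch the brake pad or the vise's screw, and leave the parts lying about where they are.

Things in the scene. Friction and masses are not known exactly. Their poses are not given: they have to be found in the camera images.
- swivel_base: fixed base of the vise: grey flange 224 mm across, 9 mm high, and on it an aluminium ring 188 mm across, top 19.5 mm high, with the scale. Origin on the swivel axis at bench level, z up. The zero line lies in its -x (longest line, punched dot beyond it); lines every 5 degrees to 50 either side, longer ones every 15. The clamp lever stands on a boss on its -y side
- swivel (a joint): angle of the vise on its base, rad: 0 with its index on the zero line, positive anticlockwise from above, which moves the index to the right of zero seen from the robot (to the base's -y); +0.524 is the 30-degree line. Ends at +-0.85. Free, it turns against 0.25 N m of friction and stays where left; clamped, it holds more than 1 N m
- index_tip (a point): outer end of the black index line on the vise's turntable, 70 mm from the swivel axis, 27 mm above the bench; x, y axes are the vise's own: at swivel angle 0 the same as the base's
- push_face (a point): point on the vise's -x flank, at the fixed-jaw end: 50 mm from the swivel axis in the vise's -x and 50 mm in its -y, 52 mm above the bench. The flank is flat from y = -66 to -28 mm, 26 to 64 mm above the bench. The vise is 100 mm wide in its x, 136 mm long in its y, 66 mm high
- line_30 (a point): middle of the 30-degree scale line on the ring, 78 mm from the swivel axis, 20 mm above the bench
- clamp_lever (a joint): angle of the clamp lever, rad, clockwise from above: 0 fully open (stop), 1.22 fully clamped (stop). Open, it points from its pivot 82 degrees clockwise of the base's +x (to the right); clamped, 152 degrees clockwise (towards the robot). Its cam presses from 0.4 on; let go between about 0.55 and 0.95 it springs back to 0.55, elsewhere it stays. Up to 7 N at the grip moves it
- lever_pivot (a point): vertical axis of the clamp lever, 120 mm from the swivel axis in the base's -y, 46 mm above the bench
- lever_grip (a point): middle of the lever's black grip, 66 mm from the pivot, 46 mm above the bench; the grip is 60 mm long along the lever, 19 mm thick and from 32 to 60 mm above the bench, upright flat sides
- grip_half_far: one black half of the lever's moulded grip, on the anticlockwise side (seen from above): the side to push for clamping. Origin at the pivot on bench level
- grip_half_near: other half of the grip, on the clockwise side: the side to push for opening. Origin at the pivot on bench level
- brake_pad: brake pad 89 x 42 x 14 mm held flat in the jaws across the vise, its top 72 mm above the bench, reaching 45 mm to both sides of the swivel axis in the vise's x; origin at the centre of its underside. Not to be touched
- vise_screw: steel screw with head and 82 mm cross bar, beyond the vise's +y end, 48 to 106 mm from the swivel axis, 53 mm above the bench; origin on the swivel axis at bench level. Not to be touched
- spare_pad: loose second brake pad, 42 x 89 x 14 mm, lying on the bench right of the lever; origin at the centre of its underside
- bush_bronze: loose flanged bronze bush, 44 mm across, 30 mm high, right of the lever; origin at the centre of its underside
- bearing: loose ball bearing, 47 mm across, 14 mm high, lying flat on the bench right of the lever, nearest the robot; origin at the centre of its underside

How it is judged:
By the outcome, as a careful person would: the job done as asked, in the order asked, and still so for the second after the job is handed in, with the robot touching nothing.
It also fails if it takes over 64 s, if anything falls off the work surface, if the arm or the gripper's body presses on something with over 40 N, if the wrist force passes 120 N, or if a joint passes its speed limit or range.

### The arm

A 6-joint arm with a two-finger parallel gripper is mounted at the origin on a cart in front of the work surface, level with it; the furniture and walls round the work are solid. World frame = base frame: x ahead of the robot, y to its left, z up, the work surface at z = 0. Lengths are in m, angles in rad, forces in N, time in s.
With the tool pointing down it reaches from about 0.35 to 0.775 m from the base axis. Payload 7.3 kg.
Tool frame: the origin (TCP) lies at the very end of the fingers, on their centre line; the grasp point (between the pads) lies manip.hold_point_z behind it (manip.hold_point_z is the distance from the TCP to the grasp point, in m); z points along the fingers, y is the line along which they close (so a half turn about z gives the same grasp; the last joint's range is limited). The gripper opens to 92 mm and grips with 3 to 60 N. Pads are 19 mm wide; open, the fingers measure 130 mm over their backs; the gripper's body (75 mm by 190 mm) begins 47 mm behind the grasp point.
Start: joints at [-0.146, 0.342, 1.524, -0, 1.275, -0.146], TCP at [0.525, 0, 0.195] pointing down, gripper open.
Joint ranges: [-2.53, 2.53], [-0.77, 2.02], [0.04, 2.7], [-1, 4.14], [0.28, 2.66], [-3.11, 3.11]. Speed limits (rad/s): [2.57, 2.57, 3.14, 3.14, 3.14, 3.14].

### API

Orientations are given as a rotation vector (axis times angle).
In Python, from plant import manip gives the robot as it stands.
- The arm moves only by the tool nudge_tcp, called after "Request:" in YAML: its name, and indented under it one key for each argument. Schema: {"type":"object","properties":{"plan":{"type":"object","properties":{"moves":{"type":"array","items":{"type":"array","items":{"type":"number"},"minItems":6,"maxItems":6},"minItems":1,"maxItems":20}},"additionalProperties":false,"required":["moves"]},"aperture":{"type":"number"},"only":{"type":"string"},"quiet":{"type":"boolean"},"lines":{"type":"string"}},"required":["plan"],"additionalProperties":false}. plan is an object whose key "moves" holds a list of rows, 1 to 20 of them, each of 6 numbers: dx, dy, dz in shares of the most that a row can go, 1 being 50 mm, then a rotation vector rx, ry, rz in fractions of the full range, 1 being pi rad; each row shifts and turns the commanded pose from where the row before left it, along the tool's axes as they then stand; what a row does not reach is not made up. A row lasts 1/10 s, in which the tool goes at most 0.05 m and 0.15 rad, less where a joint would pass 70% of its speed; a pose out of reach is approached as far as the arm can. aperture is the finger opening in m, set as the call begins (left out keeps the last). The fingers move at their own pace and stop on an object; the grip force is fixed at half the most. Time passes only in rows, so rows that do not move let the fingers close. The tool returns the time, the measured TCP pose, the force, the opening and the grip force at its end. only (a regular expression) keeps the lines of the reply that match it, lines (a string "A,B") keeps lines A to B, and quiet returns only ok. No shift or turn number may pass 1 either way. Input that does not fit is refused with a message, and nothing moves.
- manip.get_obs(): the state, without advancing time (a new reading comes with each control period).
- manip.camera(name): name is "scene" or "side" or "wrist"; returns a dict with "image" (400x640x3 uint8, blue, green, red), "fov_y" (degrees; the focal length in pixels is half the picture's height over the tangent of half this angle, whatever the lens; pixels are square), "cx", "cy" (the principal point, pixels), "T" (4x4, takes a point from camera to world coordinates); the wrist camera has in their place "mount" (4x4, takes a point from camera to tool coordinates, whose origin is the TCP and whose axes are the flange's). Camera axes: x right, y up, looking along -z (the intrinsics and any distortion apply to the point x, -y, -z); pixel columns grow to the right and rows downward; lengths in m; the calibration is good to about 2 mm. A picture is of the moment at which its call begins: read the wrist's pose just before it. There is no depth.
- manip.job_done(): hands the job in; it is judged then, once.
The state is a dict: "clock": time; "joint_pos": joint angles; "dq": joint speeds; "joint_efforts": joint torques, N m; "tool_pos": TCP position; "orientation": TCP orientation; "wrist_force": force on the tool from outside, world axes, zero at the start; "ft_torque": the same for the moment, N m; "opening": finger opening in m; "gripper_force": force on a finger pad.
Only numpy, scipy, OpenCV 4.12 (cv2) and the standard library are available. Lean on these libraries where they do the work, as an engineer would, in place of code of your own. Each camera call takes 0.05 s, during which the arm holds its last target. There are 200 camera calls.

## Working session

There is one attempt and no reset: what is moved stays moved. The work goes in short steps, Python scripts to look and compute and a tool call to move; the robot and the scene stay as the last step left them, time stands still between calls to the robot, and variables do not carry over. Pictures are saved under pics/ and viewed, at most 10 in all, crops included, and the job is handed in when it is done.

```bash
ls; mkdir -p pics
```

Run:
```python
from plant import manip
import cv2,numpy as np
for n in("scene","side"):
    c=manip.camera(n); cv2.imwrite(f"pics/{n}0.png",c["image"]); print(n,c["fov_y"],c["cx"],c["cy"],c["T"].tolist() if hasattr(c["T"],'tolist') else c["T"],[k for k in c])
o=manip.get_obs();print(o,manip.hold_point_z)
```

```text
pics
plant.py
scene 50.369623889021284 319.51198069837505 196.10274799304958 [[0.7584366081658871, 0.3194771607577724, -0.5680741634223271, 0.03040497997961754], [-0.6516333729469445, 0.3554484185778685, -0.6700972832300403, -0.3959635710154703], [-0.012159714454418248, 0.8784023938290723, 0.47776707280822756, 0.4806093907013948], [0.0, 0.0, 0.0, 1.0]] ['image', 'fov_y', 'cx', 'cy', 'T']
side 47.73327781326408 321.28331309224876 201.28913078883048 [[0.9996990718067351, 0.014686733721747385, -0.01964855417935157, 0.5019310539925924], [-0.023807831756707917, 0.38784150376061727, -0.9214185558733595, -0.5978286896025046], [-0.005912104176747347, 0.9216090645242643, 0.38807445060312046, 0.4101016305191234], [0.0, 0.0, 0.0, 1.0]] ['image', 'fov_y', 'cx', 'cy', 'T']
{'clock': 0.1, 'joint_pos': array([-1.45985718e-01,  3.42662756e-01,  1.52487086e+00,  2.46309234e-05,
        1.27538343e+00, -1.46016705e-01]), 'dq': array([ 0.00154719, -0.0032074 , -0.00317826, -0.00104616,  0.00022031,
        0.0008303 ]), 'joint_efforts': array([ 1.49919495e-03, -4.32001984e+01, -2.44694173e+01,  7.19219679e-02,
        5.25739230e-02, -9.79429342e-05]), 'tool_pos': array([5.24625305e-01, 9.31774226e-05, 1.94527111e-01]), 'orientation': array([-2.22065344e+00, -2.22070630e+00,  1.21126184e-03]), 'wrist_force': array([ 0.74574309,  0.17929409, -0.4103139 ]), 'ft_torque': array([-0.01066608, -0.00176326, -0.02870633]), 'gripper_force': 0.0, 'opening': 0.09187188638955965} 0.0188
```

View pics/scene0.png

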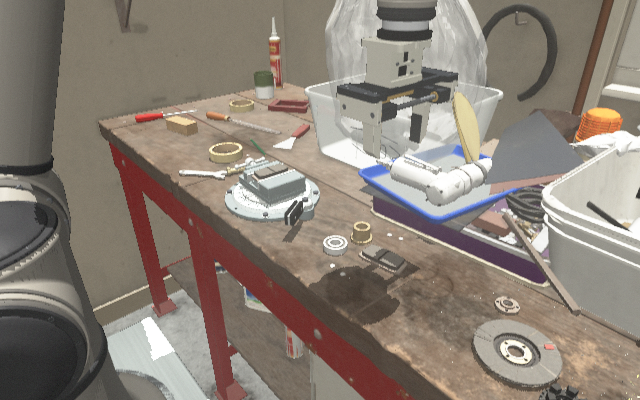

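View pics/side0.png

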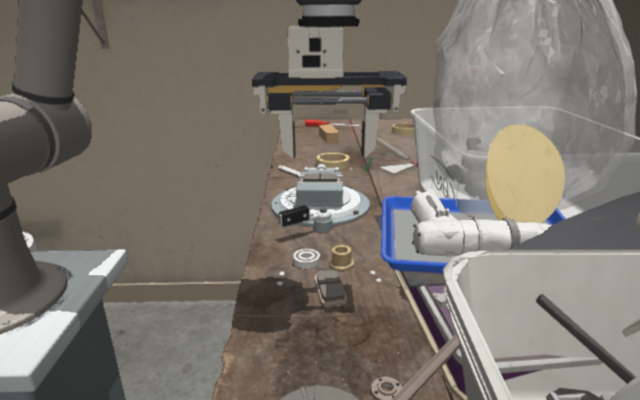

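The scene picture shows the vise near (271,190), with the lever's black grip at (294,211), pointing at the robot. In the side picture the vise is near (320,190), the grip at (295,215) and the pivot at (323,215). The bearing, bush and pad lie to the right of the lever. Next I'll take the wrist view and enlarged crops.

Run:
```python
from plant import manip
import cv2,numpy as np
c=manip.camera("wrist"); cv2.imwrite("pics/w0.png",c["image"]); print({k:(v.tolist() if hasattr(v,'tolist') else v) for k,v in c.items() if k!="image"})
a=cv2.imread("pics/scene0.png")[140:280,210:420]; b=cv2.imread("pics/side0.png")[150:310,250:400]
a=cv2.resize(a,(400,267),interpolation=2); b=cv2.resize(b,(400,427),interpolation=2)
a=cv2.imread("pics/scene0.png")[150:240,215:335]; cv2.imwrite("pics/s0c.png",cv2.resize(a,None,fx=6,fy=6,interpolation=2))
```

```text
{'fov_y': 65.83450701546548, 'cx': 317.94981263748025, 'cy': 203.12877520673456, 'mount': [[0.0005329900080652937, 0.9555056767849199, 0.2949722318345264, 0.0809039608306437], [0.9999992856058504, -0.00019368064931157638, -0.0011795234596688165, 0.0003634344052170224], [-0.001069910948223989, 0.29497264978230836, -0.9555050974071062, -0.18967325772253882], [0.0, 0.0, 0.0, 1.0]]}
```

View pics/w0.png

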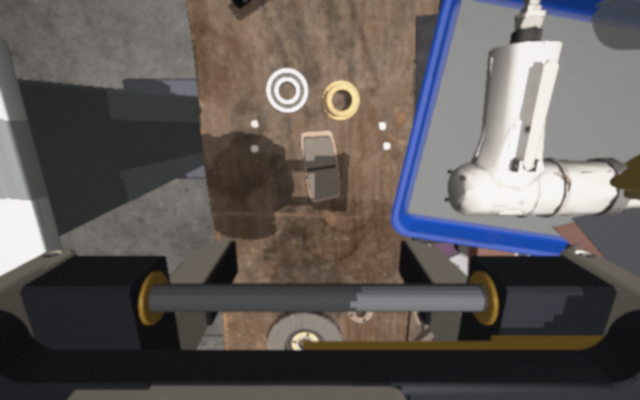

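The wrist view (up = world +y, right = +x) shows the bearing (287,90), bush (341,100) and spare pad (321,165). The lever's black grip is just at the top edge (243,2). I'll write the ray helper.

Create h.py:
```python
from plant import manip
import cv2,numpy as np
from scipy.spatial.transform import Rotation as R
def cam(n):
    o=manip.get_obs(); c=manip.camera(n)
    if n=="wrist":
        M=np.eye(4);M[:3,:3]=R.from_rotvec(o["orientation"]).as_matrix();M[:3,3]=o["tool_pos"]
        c["T"]=M@np.array(c["mount"])
    c["f"]=200/np.tan(np.radians(c["fov_y"])/2); return c
def pt(c,u,v,z):
    d=np.array(c["T"])[:3,:3]@np.array([(u-c["cx"])/c["f"],-(v-c["cy"])/c["f"],-1]); p=np.array(c["T"])[:3,3]
    return p+d*(z-p[2])/d[2]
def px(c,P):
    q=np.linalg.inv(c["T"])@np.r_[P,1]; return np.array([c["cx"]-c["f"]*q[0]/q[2],c["cy"]+c["f"]*q[1]/q[2]])
```

Run:
```python
from h import *
w=cam("wrist");s=cam("scene");d=cam("side")
np.set_printoptions(precision=4,suppress=True)
print("bearing",pt(w,287,90,.014),pt(s,335,242,.014),pt(d,306,257,.014))
print("bush",pt(w,341,100,.03),pt(s,361,226,.03),pt(d,342,248,.03))
print("spare",pt(w,321,165,.014),pt(s,383,257,.014))
print("base ctr",pt(s,272,199,.009),pt(d,320,203,.009))
print("grip",pt(s,294,211,.046),pt(d,295,215,.046))
```

```text
bearing [0.4903 0.1001 0.014 ] [0.4874 0.0992 0.014 ] [0.4893 0.0929 0.014 ]
bush [0.5503 0.0891 0.03  ] [0.5468 0.0887 0.03  ] [0.5522 0.0941 0.03  ]
spare [0.5289 0.0149 0.014 ] [0.5203 0.0063 0.014 ]
base ctr [0.5008 0.328  0.009 ] [0.5191 0.3446 0.009 ]
grip [0.4681 0.2003 0.046 ] [0.4678 0.2002 0.046 ]
```

View pics/s0c.png

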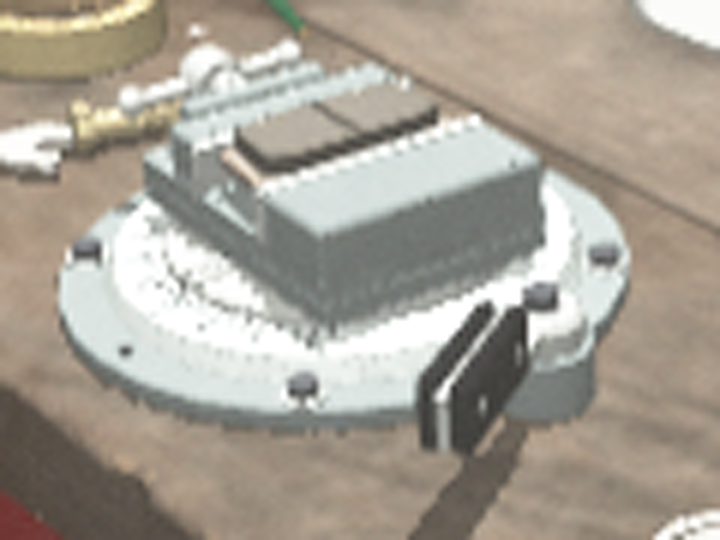

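The enlarged crop shows the base ring with its scale and the vise near zero. The screw is on the far (+y) side, and the clamped grip points toward the robot from the pivot at around (305,200) full-image. Next I'll move above it with the fingers closed and look with the wrist camera.

Units first: shifts go in shares of 50 mm and turns go in shares of pi rad. So 0.05 m is 1, 0.04 m is 0.8.

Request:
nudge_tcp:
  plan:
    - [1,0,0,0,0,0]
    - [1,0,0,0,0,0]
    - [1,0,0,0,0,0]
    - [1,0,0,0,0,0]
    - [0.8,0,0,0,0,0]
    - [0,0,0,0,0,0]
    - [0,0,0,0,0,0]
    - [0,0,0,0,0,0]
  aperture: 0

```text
refused: plan: the value is not of type 'object' (schema: type "object"). Nothing was moved.
```

The call was refused and nothing moved: it wants an object with the rows under "moves". Same move again in that form.

Request:
nudge_tcp:
  plan: {"moves": [[1,0,0,0,0,0],[1,0,0,0,0,0],[1,0,0,0,0,0],[1,0,0,0,0,0],[0.8,0,0,0,0,0],[0,0,0,0,0,0],[0,0,0,0,0,0],[0,0,0,0,0,0]]}
  aperture: 0

```text
clock: 1.1
tool_pos: [0.525, 0.2391, 0.195]
orientation: [2.222, 2.221, -0.001]
wrist_force: [-0.2, 0.0, 0.6]
opening: 0.0327
gripper_force: 0.0
```

Run:
```python
from h import *
w=cam("wrist");np.save("pics/w1T.npy",w["T"]);cv2.imwrite("pics/w1raw.png",w["image"]);cv2.imwrite("pics/w1.png",cv2.resize(w["image"][:260,190:540],None,fx=2.28,fy=2.28,interpolation=2))
```

```text
(no output)
```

View pics/w1.png

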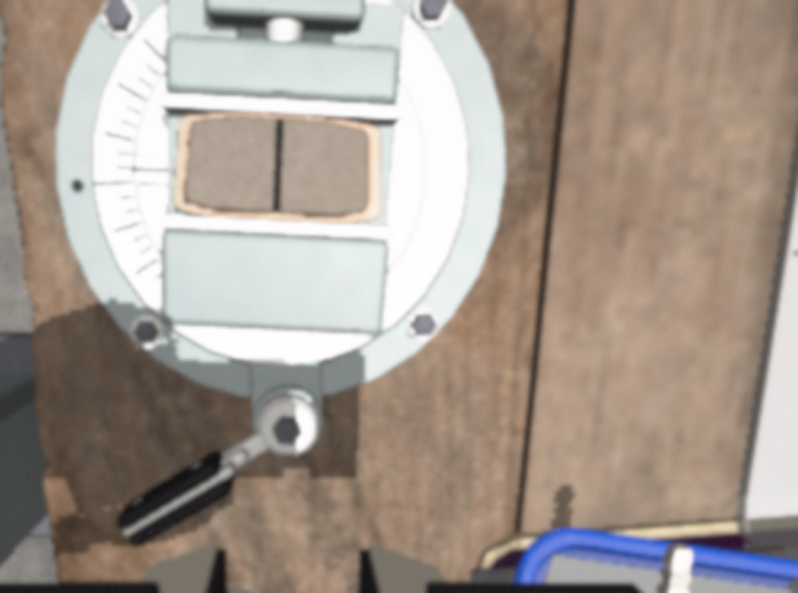

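The wrist crop (u=190+x/2.28, v=y/2.28) shows:
- the flange spans x 55–507
- the punched dot is at (77,186) and the zero line starts at (93,184)
- the index line is near (133,169)
- the pivot nut is at (288,428)
- the grip runs from (222,468) to (128,530)

Run:
```python
from h import *
np.set_printoptions(precision=4,suppress=True)
w=cam("wrist");s=cam("scene");d=cam("side")
f=lambda x,y,z:pt(w,190+x/2.28,y/2.28,z)
print("flangeL/R",f(55,165,.009),f(507,165,.009),"bottom",f(281,398,.009))
print("ringL/R",f(93,160,.0195),f(468,160,.0195))
print("dot",f(77,186,.009),"zero",f(93,184,.0195),f(125,183,.0195),"idx",f(133,169,.027))
print("pivot",f(288,428,.06)); print("grip",f(222,468,.06),f(128,530,.06))
# fit: rectify at z
# rectified top view at z=.0195, 2000px/m region x .41-.55,y .24-.44
X=np.float32([[.40,.44],[.56,.44],[.56,.24],[.40,.24]])
src=np.float32([px(w,[*p,.0195]) for p in X]); 
H=cv2.getPerspectiveTransform(src,np.float32([[0,0],[480,0],[480,600],[0,600]]))
cv2.imwrite("pics/rect.png",cv2.warpPerspective(w["image"],H,(480,600),flags=2))
```

```text
flangeL/R [0.4092 0.3578 0.009 ] [0.6324 0.3576 0.009 ] bottom [0.5201 0.2406 0.009 ]
ringL/R [0.4309 0.3589 0.0195] [0.6105 0.3588 0.0195]
dot [0.4192 0.3481 0.009 ] zero [0.43   0.3482 0.0195] [0.4455 0.3486 0.0195] idx [0.4513 0.3542 0.027 ]
pivot [0.5241 0.2368 0.06  ]
grip [0.4922 0.2169 0.06  ] [0.4445 0.1847 0.06  ]
```

View pics/rect.png

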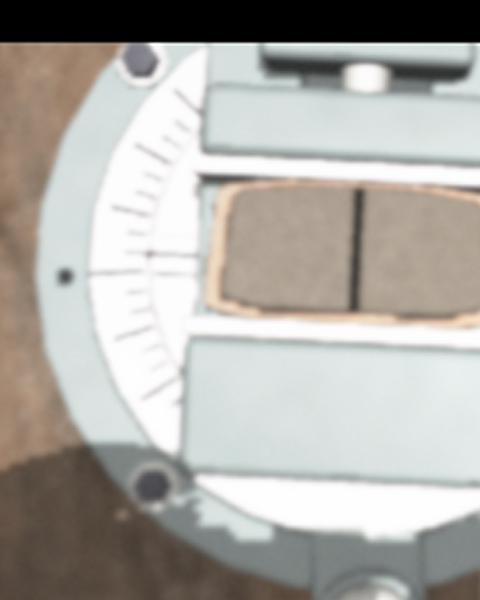

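Measurements agree with the given sizes. The centre is about (.521,.3525), the base yaw is about +2.5° and the swivel is about −4.5°. The lever lies at −149°. Next I'll work out the tool waypoints for the lever swing.

Create wp.py:
```python
import numpy as np
C=np.array([.5208,.3525]);yaw=np.radians(2.5)
P=C+.12*np.array([np.sin(yaw),-np.cos(yaw)])
a,b,h=.019,.0095,.0095
def tcp(th,side,gap,r=.07):   # th lever angle cw rad: 0 open; side -1 near(open push) +1 far(clamp push)
    ang=yaw-np.radians(82)-th; u=np.array([np.cos(ang),np.sin(ang)]); m=side*np.array([-u[1],u[0]])
    return P+r*u+m*(h+a*abs(m[0])+b*abs(m[1])+gap)
```

Run:
```python
from wp import *
from plant import manip
o=manip.get_obs();print(o["tool_pos"],o["opening"],P)
for side,ths in((-1,np.linspace(1.22,0,8)),(1,np.linspace(0,1.22,8))):
    q=[tcp(ths[0],side,.012)]+[tcp(t,side,-.002) for t in ths]
    q=np.array(q);print(side,q.round(4).tolist());print("d tool (dx=wy,dy=wx)",(np.diff(q,axis=0)[:,::-1]*1e3).round(1).tolist())
```

```text
[0.52530956 0.23884736 0.19529142] 0.016590054030668096 [0.52603433 0.23261421]
-1 [[0.4458, 0.2309], [0.4529, 0.2188], [0.4553, 0.2076], [0.4598, 0.1965], [0.4666, 0.1858], [0.4758, 0.1761], [0.4871, 0.1681], [0.5001, 0.1624], [0.5113, 0.1587]]
d tool (dx=wy,dy=wx) [[-12.1, 7.1], [-11.2, 2.4], [-11.2, 4.5], [-10.7, 6.8], [-9.6, 9.2], [-8.0, 11.3], [-5.8, 13.0], [-3.7, 11.3]]
1 [[0.58, 0.1714], [0.5662, 0.1689], [0.5532, 0.1629], [0.5419, 0.159], [0.5297, 0.1571], [0.5166, 0.1575], [0.5034, 0.1606], [0.4905, 0.1665], [0.4787, 0.1752]]
d tool (dx=wy,dy=wx) [[-2.6, -13.8], [-6.0, -13.0], [-3.9, -11.3], [-1.9, -12.3], [0.4, -13.0], [3.1, -13.3], [5.9, -12.9], [8.7, -11.8]]
```

Scaled: -0.04 m is -0.8, 0.03 m is 0.6.

Request:
nudge_tcp:
  plan: {"moves": [[-0.08,-0.8,0,0,0,0],[-0.08,-0.8,0,0,0,0],[0,0,0.6,0,0,0],[0,0,0.8,0,0,0],[0,0,0.8,0,0,0],[0,0,0.6,0,0,0],[0,0,0.38,0,0,0],[0,0,0,0,0,0],[0,0,0,0,0,0],[0,0,0,0,0,0]]}
  aperture: 0

```text
clock: 2.3
tool_pos: [0.4462, 0.2321, 0.0375]
orientation: [2.221, 2.22, 0.004]
wrist_force: [-0.1, 0.3, -0.5]
opening: 0.0004
gripper_force: 0.0
```

Run:
```python
from h import *
s=cam("scene")["image"][130:260,200:340];d=cam("side")["image"][130:260,240:380]
cv2.imwrite("pics/c2.png",cv2.resize(np.hstack([s,d]),None,fx=2.85,fy=2.85,interpolation=2))
```

```text
(no output)
```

View pics/c2.png

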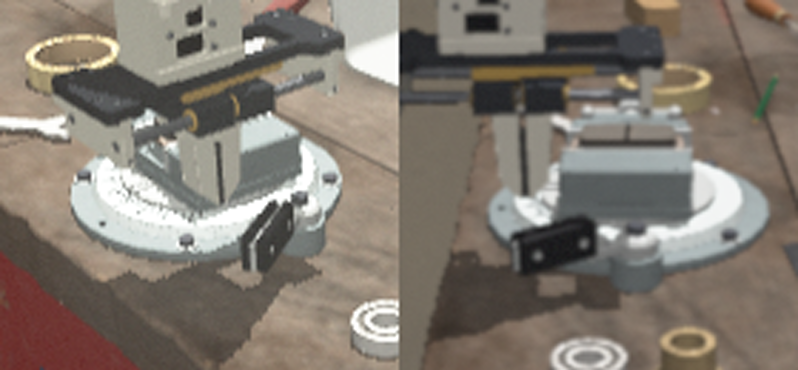

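Both crops show the closed fingertips standing free between the grip and the vise: at (222,190) in the scene crop, with the grip at (268,237), and at (525,180) in the side crop. Now I'll swing the lever open.

Scaled: -0.007 m is -0.14, 0.0065 m is 0.13.

Request:
nudge_tcp:
  plan: {"moves": [[-0.14,0.07,0,0,0,0],[-0.14,0.07,0,0,0,0],[-0.11,0.02,0,0,0,0],[-0.11,0.02,0,0,0,0],[-0.11,0.04,0,0,0,0],[-0.11,0.05,0,0,0,0],[-0.11,0.07,0,0,0,0],[-0.11,0.07,0,0,0,0],[-0.1,0.09,0,0,0,0],[-0.1,0.09,0,0,0,0],[-0.08,0.11,0,0,0,0],[-0.08,0.11,0,0,0,0],[-0.06,0.13,0,0,0,0],[-0.06,0.13,0,0,0,0],[-0.04,0.11,0,0,0,0],[-0.04,0.11,0,0,0,0],[0,0,0,0,0,0],[0,0,0,0,0,0]]}
  aperture: 0

```text
clock: 4.2
tool_pos: [0.5094, 0.157, 0.036]
orientation: [-2.221, -2.221, 0.0]
wrist_force: [0.2, 0.0, 0.2]
opening: 0.0004
gripper_force: 0.0
```

Scaled: 0.003 m is 0.06.

Request:
nudge_tcp:
  plan: {"moves": [[0,0.06,0,0,0,0],[0,0.06,0,0,0,0],[0,0,0,0,0,0],[0,0,0,0,0,0]]}
  aperture: 0

```text
clock: 4.6
tool_pos: [0.5155, 0.1571, 0.0361]
orientation: [2.221, 2.222, 0.0]
wrist_force: [0.2, 0.9, 0.2]
opening: 0.0006
gripper_force: 0.0
```

Scaled: 0.002 m is 0.04.

Request:
nudge_tcp:
  plan: {"moves": [[0,0.04,0,0,0,0],[0,0.04,0,0,0,0],[0,0,0,0,0,0]]}
  aperture: 0

```text
clock: 4.9
tool_pos: [0.5199, 0.157, 0.0362]
orientation: [2.221, 2.221, 0.001]
wrist_force: [0.0, 0.7, 0.1]
opening: 0.0005
gripper_force: 0.0
```

Request:
nudge_tcp:
  plan: {"moves": [[0,0.04,0,0,0,0],[0,0,0,0,0,0]]}
  aperture: 0

```text
clock: 5.1
tool_pos: [0.5218, 0.157, 0.0361]
orientation: [2.221, 2.221, 0.0]
wrist_force: [0.4, -0.3, 1.0]
opening: 0.0004
gripper_force: 0.0
```

Request:
nudge_tcp:
  plan: {"moves": [[0,0.04,0,0,0,0],[0,0,0,0,0,0]]}
  aperture: 0

```text
clock: 5.3
tool_pos: [0.5238, 0.157, 0.0362]
orientation: [2.221, 2.221, 0.0]
wrist_force: [0.2, 0.5, -0.2]
opening: 0.0004
gripper_force: 0.0
```

Run:
```python
from h import *
s=cam("scene")["image"][150:280,240:380];d=cam("side")["image"][150:280,240:380]
cv2.imwrite("pics/c3.png",cv2.resize(np.hstack([s,d]),None,fx=2.85,fy=2.85,interpolation=2))
```

```text
(no output)
```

View pics/c3.png

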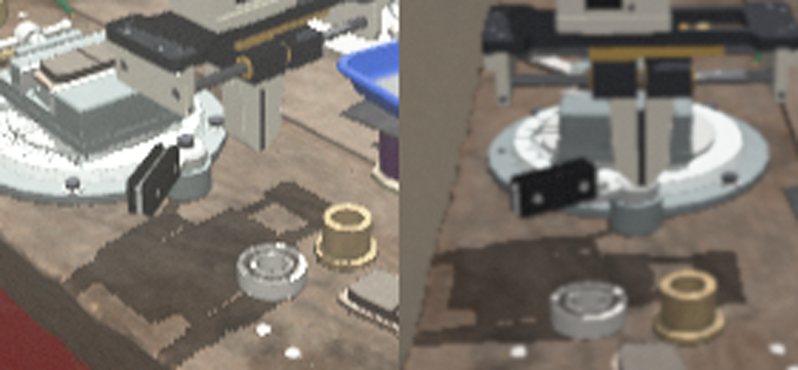

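The lever has not moved: the grip is still at (152,180) in the scene crop, and the fingertips appear at (262,145), short of and above it. I'll project the TCP into the pictures to see why.

Run:
```python
from h import *
s=cam("scene");d=cam("side");o=manip.get_obs();p=o["tool_pos"]
print(o["joint_pos"],p,px(s,p),px(d,p))
for c,u,v in((s,240+262/2.85,150+148/2.85),(d,240+237/2.85,150+186/2.85)):
    print(u,v,[pt(c,u,v,z).round(3).tolist() for z in(.0,.036,.08,.1,.13)])
# side and scene rays triangulate
A=[];B=[]
for c,u,v in((s,240+262/2.85,150+148/2.85),(d,240+237/2.85,150+186/2.85)):
    r=np.array(c["T"])[:3,:3]@np.array([(u-c["cx"])/c["f"],-(v-c["cy"])/c["f"],-1]);r/=np.linalg.norm(r);Q=np.eye(3)-np.outer(r,r);A.append(Q);B.append(Q@np.array(c["T"])[:3,3])
print(np.linalg.lstsq(np.vstack(A),np.hstack(B),rcond=None)[0])
print(px(s,[.469,.1986,.046]),px(d,[.469,.1986,.046]))
```

```text
[ 1.51156366e-01  5.56350759e-01  1.66525887e+00 -4.42985316e-05
  9.20001756e-01  1.51195893e-01] [0.52347529 0.15700354 0.03610846] [328.89330314 214.02916123] [324.38865039 229.02355733]
331.9298245614035 201.9298245614035 [[0.605, 0.238, 0.0], [0.562, 0.19, 0.036], [0.509, 0.132, 0.08], [0.485, 0.106, 0.1], [0.449, 0.066, 0.13]]
323.1578947368421 215.26315789473682 [[0.525, 0.297, 0.0], [0.523, 0.219, 0.036], [0.52, 0.123, 0.08], [0.519, 0.079, 0.1], [0.518, 0.014, 0.13]]
[0.52105752 0.14523012 0.06988359]
[294.891535   211.17361869] [295.57746524 215.32579198]
```

Run:
```python
from h import *
s=cam("scene");d=cam("side")
for z in(.195,.215,.23): print(z,[px(c,[x,0,z]).round(0).tolist() for c in(s,d) for x in(.525-.05,.525+.05)])
for P in([.4462,.2321,.0375],[.4462,.2321,.07]):print(px(s,P),px(d,P))
```

```text
0.195 [[373.0, 175.0], [414.0, 158.0], [293.0, 178.0], [364.0, 177.0]]
0.215 [[374.0, 163.0], [415.0, 147.0], [292.0, 164.0], [364.0, 163.0]]
0.23 [[374.0, 154.0], [416.0, 138.0], [292.0, 154.0], [365.0, 153.0]]
[276.17375399 212.33024378] [284.81526698 212.40359155]
[275.18808783 198.39523321] [284.20472078 197.44231896]
```

Start, mid and current pictures all show the real fingertips about 30 mm above the reported TCP, while x and y agree. The fingers passed over the lever without touching it. I'll go back and repeat with the TCP 28 mm lower, so the real tips are at about 38 mm.

Scaled: -0.039 m is -0.78, -0.03 m is -0.6.

Request:
nudge_tcp:
  plan: {"moves": [[0,0,-0.6,0,0,0],[0.74,-0.78,0,0,0,0],[0.74,-0.78,0,0,0,0],[0,0,0.6,0,0,0],[0,0,0.4,0,0,0],[0,0,0.16,0,0,0],[0,0,0,0,0,0],[0,0,0,0,0,0]]}
  aperture: 0

```text
clock: 6.4
tool_pos: [0.4517, 0.2258, 0.0087]
orientation: [2.222, 2.221, 0.001]
wrist_force: [-0.1, 0.8, 0.4]
opening: 0.0001
gripper_force: 0.0
```

Request:
nudge_tcp:
  plan: {"moves": [[-0.14,0.07,0,0,0,0],[-0.14,0.07,0,0,0,0],[-0.11,0.02,0,0,0,0],[-0.11,0.02,0,0,0,0],[-0.11,0.04,0,0,0,0],[-0.11,0.05,0,0,0,0]]}
  aperture: 0

```text
clock: 7.0
tool_pos: [0.4649, 0.1899, 0.0089]
orientation: [-2.222, -2.221, -0.002]
wrist_force: [-1.2, 4.6, 1.0]
opening: 0.0003
gripper_force: 1.8
```

Contact, with 4.6 N on the lever. I'll carry on round the arc.

Scaled: 0.0065 m is 0.13, -0.0055 m is -0.11.

Request:
nudge_tcp:
  plan: {"moves": [[-0.11,0.07,0,0,0,0],[-0.1,0.09,0,0,0,0],[-0.1,0.09,0,0,0,0],[-0.08,0.11,0,0,0,0],[-0.08,0.11,0,0,0,0],[-0.06,0.13,0,0,0,0],[-0.06,0.13,0,0,0,0],[-0.04,0.11,0,0,0,0],[-0.02,0.11,0,0,0,0],[0,0,0,0,0,0]]}
  aperture: 0

```text
clock: 8.0
tool_pos: [0.5064, 0.1575, 0.0073]
orientation: [-2.215, -2.216, 0.014]
wrist_force: [-17.7, 3.3, 11.7]
opening: -0.0001
gripper_force: 9.2
```

Request:
nudge_tcp:
  plan: {"moves": [[0,0.06,0,0,0,0],[0,0.04,0,0,0,0],[0,0,0,0,0,0]]}
  aperture: 0

```text
clock: 8.3
tool_pos: [0.5065, 0.1574, 0.0072]
orientation: [-2.21, -2.213, 0.025]
wrist_force: [-32.4, 1.5, 22.7]
opening: 0.0
gripper_force: 16.8
```

Request:
nudge_tcp:
  plan: {"moves": [[0,0.04,0,0,0,0],[0,0,0,0,0,0]]}
  aperture: 0

```text
clock: 8.5
tool_pos: [0.5065, 0.1574, 0.0072]
orientation: [-2.208, -2.212, 0.03]
wrist_force: [-38.6, 2.5, 26.4]
opening: 0.0005
gripper_force: 19.9
```

The force rose to 40 N with no motion, so the lever is at its stop. I'll back off, lift and check with the wrist camera, making one rectified view that covers the scale and lever.

Scaled: -0.05 m is -1, 0.04 m is 0.8.

Request:
nudge_tcp:
  plan: {"moves": [[0,-0.4,0,0,0,0],[0,-0.4,0,0,0,0],[0,0,-1,0,0,0],[0,0,-1,0,0,0],[0,0,-1,0,0,0],[0.6,0.4,-0.6,0,0,0],[0.8,0.4,0,0,0,0],[0,0,0,0,0,0],[0,0,0,0,0,0],[0,0,0,0,0,0]]}
  aperture: 0

```text
clock: 9.5
tool_pos: [0.5188, 0.2266, 0.1877]
orientation: [2.222, 2.221, -0.002]
wrist_force: [-0.5, -0.8, -0.7]
opening: 0.0005
gripper_force: 0.0
```

Create view.py:
```python
import sys
from h import *
def rect(name,x0,x1,y0,y1,z,k):
    w=cam("wrist");X=[[x0,y1],[x1,y1],[x1,y0],[x0,y0]];W,Hh=int((x1-x0)*k),int((y1-y0)*k)
    src=np.float32([px(w,[*p,z]) for p in X])
    M=cv2.getPerspectiveTransform(src,np.float32([[0,0],[W,0],[W,Hh],[0,Hh]]))
    cv2.imwrite(name,cv2.warpPerspective(w["image"],M,(W,Hh),flags=2));cv2.imwrite(name+"raw.png",w["image"]);np.save(name+".npy",w["T"]);return w
```

Run:
```python
from view import *
w=rect("pics/r4.png",.40,.66,.12,.40,.06,2100)
s=cam("scene")["image"];cv2.imwrite("pics/s4.png",s);cv2.imwrite("pics/d4.png",cam("side")["image"])
o=cv2.imread("pics/r4.png");print(o.shape)
# dark pixels in grip region
g=o.max(2)
m=(g<60).astype(np.uint8);n,l,st,ce=cv2.connectedComponentsWithStats(m)
for i in range(1,n):
    if st[i,4]>150: print(st[i],.40+ce[i][0]/2100,.40-ce[i][1]/2100)
```

```text
(588, 546, 3)
[  0   0 546   2 549] 0.530343481654957 0.3999973978662503
[  0 307   9  29 219] 0.40185692541856927 0.2472537508153947
[278 410  21  85 828] 0.536945594662986 0.18564814814814815
[253 415  19  69 752] 0.5246194275582574 0.1854825227963526
[478 479  26  17 263] 0.6341951837769328 0.16768604019554592
[ 238  493   26   95 1895] 0.519457218243498 0.14091519035054662
[    0   531   231    57 12677] 0.4557448247106684 0.13349019784611804
[  272   530   248    58 12831] 0.584043666566463 0.13331529665876174
```

Run:
```python
import cv2,numpy as np
o=cv2.imread("pics/r4.png");m=(o.max(2)<60).astype(np.uint8);n,l,st,ce=cv2.connectedComponentsWithStats(m)
for i in range(1,n):
    if 700<st[i,4]<900:
        ys,xs=np.where(l==i);v=cv2.fitLine(np.c_[xs,ys].astype(np.float32),2,0,.01,.01).ravel();print(np.degrees(np.arctan2(-v[1],v[0])),v)
```

```text
-81.64053 [1.4538302e-01 9.8937547e-01 2.8758575e+02 4.5013889e+02]
-81.75784 [1.4335704e-01 9.8967105e-01 2.6170081e+02 4.5048669e+02]
```

View pics/r4.png

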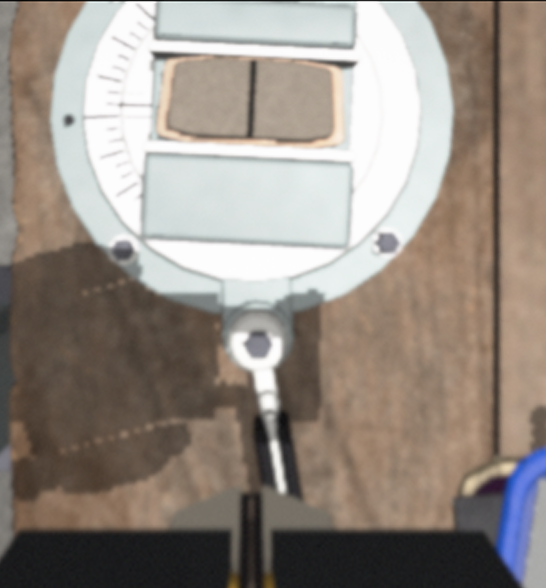

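The lever now points right at −82° and is fully open, clear of everything. The index (122,105) is still just left of the zero line (83,118). Next I'll go to the left flank of the vise and push it part way.

Scaled: 0.04 m is 0.8, -0.027 m is -0.54.

Request:
nudge_tcp:
  plan: {"moves": [[0.5,-0.54,0,0,0,0],[0.48,-0.54,0,0,0,0],[0.48,-0.54,0,0,0,0],[0,0,0.8,0,0,0],[0,0,0.8,0,0,0],[0,0,0.8,0,0,0],[0,0,0.6,0,0,0],[0,0,0.44,0,0,0],[0,0,0,0,0,0],[0,0,0,0,0,0]]}
  aperture: 0

```text
clock: 10.65
tool_pos: [0.4383, 0.3001, 0.0166]
orientation: [2.222, 2.221, 0.0]
wrist_force: [0.2, 0.2, 1.0]
opening: 0.0005
gripper_force: 0.0
```

Request:
nudge_tcp:
  plan: {"moves": [[0,0.12,0,0,0,0],[0,0.12,0,0,0,0],[-0.09,0.11,0,0,0,0],[-0.09,0.11,0,0,0,0],[0,0,0,0,0,0]]}
  aperture: 0

```text
clock: 11.15
tool_pos: [0.4609, 0.2905, 0.017]
orientation: [-2.222, -2.221, 0.002]
wrist_force: [-4.3, -2.6, 2.9]
opening: 0.0008
gripper_force: 2.1
```

Request:
nudge_tcp:
  plan: {"moves": [[-0.09,0.11,0,0,0,0],[-0.09,0.11,0,0,0,0],[-0.1,0.1,0,0,0,0],[0,0,0,0,0,0]]}
  aperture: 0

```text
clock: 11.55
tool_pos: [0.4775, 0.2767, 0.0168]
orientation: [2.222, 2.221, -0.0]
wrist_force: [-3.5, -1.8, -0.1]
opening: 0.0008
gripper_force: 1.5
```

The vise is turning under about 4 N. I'll back off, lift and measure by unwrapping the scale in polar form, with the earlier picture as a check.

Scaled: -0.045 m is -0.9, -0.027 m is -0.54.

Request:
nudge_tcp:
  plan: {"moves": [[0,-0.3,0,0,0,0],[0,0,-0.9,0,0,0],[0,0,-0.9,0,0,0],[-0.54,0.14,-0.8,0,0,0],[0,0,0,0,0,0],[0,0,0,0,0,0],[0,0,0,0,0,0]]}
  aperture: 0

```text
clock: 12.25
tool_pos: [0.4685, 0.2504, 0.1453]
orientation: [-2.221, -2.221, 0.001]
wrist_force: [-0.6, 0.0, 0.3]
opening: 0.0
gripper_force: 0.0
```

Create scale.py:
```python
from h import *
from scipy.ndimage import map_coordinates
from scipy.optimize import minimize
def prof(img,c,ctr,z,rs,ang):  # mean darkness along radial segment; ang deg anticlockwise from world -x
    out=[]
    g=cv2.cvtColor(img,6).astype(float)
    for t in ang:
        e=-np.array([np.cos(np.radians(t)),np.sin(np.radians(t))])
        q=np.array([px(c,[*(ctr+r*e),z]) for r in rs]); out.append(map_coordinates(g,[q[:,1],q[:,0]],order=1).mean())
    out=np.array(out); return cv2.GaussianBlur(out[:,None],(1,41),0)[:,0]-out
def fit(img,c,ctr0):
    ring=np.linspace(.076,.080,5)
    def cost(p):
        t=p[2]+np.arange(-50,51,5)
        v=prof(img,c,p[:2],.0195,ring,np.sort(np.r_[t])) if 0 else None
        s=0;g=G
        for ti in np.radians(t[(t>-46+p[2])&(t<lim)]):
            e=-np.array([np.cos(ti),np.sin(ti)]);q=np.array([px(c,[*(p[:2]+r*e),.0195]) for r in ring])
            s+=map_coordinates(g,[q[:,1],q[:,0]],order=1).mean()
        return s
    G=cv2.cvtColor(img,6).astype(float);G=G-cv2.GaussianBlur(G,(0,0),4);G=cv2.GaussianBlur(G,(0,0),.8);lim=46
    best=min(((cost(np.array([*ctr0,y])),y) for y in np.arange(-1,6,.25)))
    r=min((minimize(cost,[ctr0[0]+dx,ctr0[1]+dy,y],method="Nelder-Mead",options=dict(initial_simplex=np.array([ctr0[0]+dx,ctr0[1]+dy,y])+np.array([[0,0,0],[.002,0,0],[0,.002,0],[0,0,1]]),maxiter=150)) for dx in(-.001,.001) for dy in(-.002,0,.002) for y in(1,2.5)),key=lambda r:r.fun)
    return r.x,r.fun,best
def index(img,c,p):
    ang=np.arange(-45,46,.25); v=prof(img,c,p[:2],.027,np.linspace(.060,.069,8),ang+p[2]); i=np.argsort(v)[::-1][:6]
    v2=prof(img,c,p[:2],.0195,np.linspace(.076,.080,5),ang+p[2])
    j=[(float(ang[k]),int(v2[k])) for k in range(1,len(v2)-1) if v2[k]>v2[k-1] and v2[k]>=v2[k+1] and v2[k]>8]
    return [(float(ang[k]),round(float(v[k]),1)) for k in i],j
```

Run:
```python
from scale import *
w=cam("wrist");cv2.imwrite("pics/w5raw.png",w["image"]);np.save("pics/w5T.npy",w["T"])
for n in("w1","w5"):
    c=dict(w,T=np.load(f"pics/{n}T.npy"));img=cv2.imread(f"pics/{n}raw.png")
    p,f,b=fit(img,c,[.5208,.3525]);print(n,p,f,b);print(index(img,c,p))
```

```text
w1 [ 0.52061564  0.35047765 -3.99997131] -141.2778776605542 (np.float64(-126.71245289263449), np.float64(2.25))
([(0.5, 20.7), (0.25, 19.9), (0.75, 16.5), (0.0, 15.5), (-25.5, 11.5), (-25.25, 10.9)], [(-39.75, 20), (-34.5, 8), (-29.75, 8), (-24.75, 21), (-15.0, 8), (-10.0, 17), (-0.25, 9), (5.0, 18), (9.75, 9), (19.75, 19), (34.5, 16)])
w5 [ 0.5205789   0.35256957 -2.78506199] -155.66658763921595 (np.float64(-145.9260285094099), np.float64(2.25))
([(28.75, 14.1), (29.0, 13.9), (28.5, 12.0), (29.25, 11.2), (-36.5, 10.7), (-36.25, 10.6)], [(-39.5, 15), (-38.25, 16), (-20.0, 22), (-14.75, 15), (-9.75, 26), (-4.75, 13), (0.0, 8), (5.25, 24), (10.0, 11), (20.0, 21), (24.75, 8), (34.75, 20), (39.75, 11)])
```

The scale fit is clear: base yaw 2.2°, long lines at 0/15/30, index at +23.75° (start was −4.5°). From the calibrated contact, the TCP target for 30° is (.4864,.272), so I'll go back down and push the last 6°.

Scaled: 0.04 m is 0.8, 0.0243 m is 0.486.

Request:
nudge_tcp:
  plan: {"moves": [[0.486,0,0.6,0,0,0],[0,0,0.8,0,0,0],[0,0,0.8,0,0,0],[0,0,0.38,0,0,0],[0,0,0,0,0,0],[0,0,0,0,0,0],[-0.014,0.08,0,0,0,0],[-0.014,0.08,0,0,0,0],[-0.012,0.08,0,0,0,0],[-0.014,0.06,0,0,0,0],[0,0,0,0,0,0],[0,0,0,0,0,0]]}
  aperture: 0

```text
clock: 13.5
tool_pos: [0.4842, 0.2716, 0.0173]
orientation: [2.221, 2.221, 0.0]
wrist_force: [-1.8, -2.7, 2.9]
opening: 0.0006
gripper_force: 1.7
```

Units first: shifts go in shares of 50 mm and turns go in shares of pi rad. So 0.0012 m is 0.024, 0.001 m is 0.02.

Request:
nudge_tcp:
  plan: {"moves": [[0.004,0.02,0,0,0,0],[0.004,0.024,0,0,0,0],[0,0,0,0,0,0],[0,0,0,0,0,0]]}
  aperture: 0

```text
clock: 13.9
tool_pos: [0.4856, 0.2715, 0.0171]
orientation: [2.221, 2.221, -0.003]
wrist_force: [-3.9, -5.5, 5.1]
opening: 0.0002
gripper_force: 3.3
```

Request:
nudge_tcp:
  plan: {"moves": [[0,-0.3,0,0,0,0],[0,0,-0.9,0,0,0],[0,0,-0.9,0,0,0],[-0.5,0,-0.8,0,0,0],[0,0,0,0,0,0],[0,0,0,0,0,0],[0,0,0,0,0,0]]}
  aperture: 0

```text
clock: 14.6
tool_pos: [0.4708, 0.2474, 0.1459]
orientation: [-2.221, -2.221, 0.002]
wrist_force: [0.0, 0.5, -0.1]
opening: 0.0005
gripper_force: 0.0
```

Create meas.py:
```python
from scale import *
w=cam("wrist");cv2.imwrite("pics/w6raw.png",w["image"])
p,f,b=fit(w["image"],w,[.5208,.3525]);print(p,f);print(index(w["image"],w,p))
```

```bash
python3 meas.py
```

```text
[ 0.52066083  0.35098338 -4.00001392] -151.22897989754495
([(33.75, 20.7), (34.0, 20.5), (33.5, 17.6), (34.25, 17.2), (33.25, 11.6), (34.5, 11.4)], [(-32.5, 29), (-15.0, 21), (-9.75, 29), (-4.5, 11), (0.25, 10), (5.25, 21), (10.0, 10), (15.0, 9), (20.0, 20), (34.75, 19)])
```

Index is about 1.1° short of the 30° line. One more push of about 1 mm.

Scaled: 0.04 m is 0.8, 0.0241 m is 0.482.

Request:
nudge_tcp:
  plan: {"moves": [[0.482,0,0.6,0,0,0],[0,0,0.8,0,0,0],[0,0,0.8,0,0,0],[0,0,0.38,0,0,0],[0,0,0,0,0,0],[0,0.1,0,0,0,0],[0,0.1,0,0,0,0],[0,0.06,0,0,0,0],[0,0.04,0,0,0,0],[0,0.014,0,0,0,0],[0,0,0,0,0,0],[0,0,0,0,0,0],[0,0,0,0,0,0]]}
  aperture: 0

```text
clock: 15.95
tool_pos: [0.4867, 0.2713, 0.0183]
orientation: [2.221, 2.221, -0.0]
wrist_force: [-4.7, -2.4, 4.5]
opening: 0.0007
gripper_force: 2.4
```

Scaled: -0.045 m is -0.9, -0.04 m is -0.8.

Request:
nudge_tcp:
  plan: {"moves": [[0,-0.3,0,0,0,0],[0,0,-0.9,0,0,0],[0,0,-0.9,0,0,0],[-0.5,0,-0.8,0,0,0],[0,0,0,0,0,0],[0,0,0,0,0,0],[0,0,0,0,0,0]]}
  aperture: 0

```text
clock: 16.65
tool_pos: [0.4715, 0.2465, 0.1469]
orientation: [-2.221, -2.221, 0.002]
wrist_force: [-1.3, -0.0, -0.1]
opening: 0.0007
gripper_force: 0.0
```

```bash
python3 meas.py
```

Run:
```python
import cv2
cv2.imwrite("pics/w6c.png",cv2.resize(cv2.imread("pics/w6raw.png")[20:190,190:400],None,fx=3.5,fy=3.5,interpolation=2))
```

```text
[0.52044993 0.35360958 2.84448373] -141.71283755258557
([(30.0, 16.7), (29.75, 16.0), (30.25, 14.5), (29.5, 12.5), (-35.0, 11.4), (-35.25, 11.4)], [(-36.75, 9), (-36.0, 10), (-19.75, 12), (-15.0, 30), (-9.5, 9), (-4.75, 11), (0.25, 21), (5.25, 10), (15.0, 21), (29.75, 21), (34.75, 11), (44.25, 18)])
```

The index reads 29.95° against the 30° line at 29.75–30, which is on it. Before clamping I'll check how high the blue tray stands beside the approach, by triangulating its far-left rim corner.

Run:
```python
from h import *
w=cam("wrist");w=dict(w,T=np.load("pics/w1T.npy"));s=cam("scene");d=cam("side")
def tri(L):
    A=[];B=[]
    for c,u,v in L:
        r=np.array(c["T"])[:3,:3]@np.array([(u-c["cx"])/c["f"],-(v-c["cy"])/c["f"],-1]);r/=np.linalg.norm(r);Q=np.eye(3)-np.outer(r,r);A.append(Q);B.append(Q@np.array(c["T"])[:3,3])
    x,res,_,_=np.linalg.lstsq(np.vstack(A),np.hstack(B),rcond=None);return x,res
print(tri([(w,190+535/2.28,545/2.28),(d,385,200)]),tri([(w,190+535/2.28,545/2.28),(s,360,172)]),tri([(d,385,200),(s,360,172)]))
```

```text
(array([0.63925982, 0.18599083, 0.08084316]), array([3.20670973e-07])) (array([0.63967077, 0.18626123, 0.0827477 ]), array([1.13051891e-06])) (array([0.63890392, 0.18455895, 0.0826169 ]), array([3.16936423e-06]))
```

The rim is 82 mm high at x≥0.64, with the pipe close behind it. I'll turn the tool a quarter turn so the gripper body lies along y, clear of the tray, and recompute the swing.

Run:
```python
import wp
from wp import *
wp.C=np.array([.5206,.3523]);wp.yaw=np.radians(2.2);wp.P=wp.C+.12*np.array([np.sin(wp.yaw),-np.cos(wp.yaw)]);wp.a,wp.b=.0095,.019
ths=np.linspace(0,1.22,11)
q=np.array([wp.tcp(0,1,.015,.066)]+[wp.tcp(t,1,0,.066) for t in ths]);print(q.round(4).tolist())
d=np.diff(q,axis=0)*1e3;print("tool dx=-wx, dy=wy",np.c_[-d[:,0],d[:,1]].round(1).tolist())
from plant import manip;o=manip.get_obs();print(o["tool_pos"],o["joint_pos"])
```

```text
[[0.5735, 0.174], [0.5588, 0.1714], [0.5489, 0.1676], [0.541, 0.1652], [0.5349, 0.1634], [0.5283, 0.1621], [0.5213, 0.1615], [0.5139, 0.1618], [0.5064, 0.1629], [0.4987, 0.165], [0.4911, 0.1682], [0.4837, 0.1726]]
tool dx=-wx, dy=wy [[14.8, -2.7], [9.8, -3.8], [7.9, -2.4], [6.2, -1.8], [6.6, -1.3], [7.0, -0.6], [7.3, 0.2], [7.6, 1.1], [7.7, 2.1], [7.6, 3.2], [7.4, 4.3]]
[0.47135159 0.2465841  0.14682607] [ 3.37882299e-01  3.99488361e-01  1.57760273e+00 -1.97502660e-05
  1.16668696e+00  3.37430408e-01]
```

Request:
nudge_tcp:
  plan: {"moves": [[-0.6,0.8,0,0,0,0],[-0.6,0.8,0,0,0,0],[0,0,0,0,0,-0.0477],[0,0,0,0,0,-0.0477],[0,0,0,0,0,-0.0477],[0,0,0,0,0,-0.0477],[0,0,0,0,0,-0.0477],[0,0,0,0,0,-0.0477],[0,0,0,0,0,-0.0477],[0,0,0,0,0,-0.0477],[0,0,0,0,0,-0.0477],[0,0,0,0,0,-0.0477],[0,0,0,0,0,-0.0223],[0,0,0,0,0,0],[0,0,0,0,0,0]]}
  aperture: 0

```text
clock: 18.35
tool_pos: [0.5517, 0.1866, 0.1475]
orientation: [-0.004, -3.141, 0.0]
wrist_force: [0.6, -0.1, 0.8]
opening: 0.0006
gripper_force: 0.0
```

Scaled: 0.04 m is 0.8, -0.0126 m is -0.252.

Request:
nudge_tcp:
  plan: {"moves": [[-0.44,-0.252,0,0,0,0],[0,0,0.7,0,0,0],[0,0,0.8,0,0,0],[0,0,0.8,0,0,0],[0,0,0.47,0,0,0],[0,0,0,0,0,0],[0,0,0,0,0,0],[0,0,0,0,0,0]]}
  aperture: 0

```text
clock: 19.15
tool_pos: [0.5753, 0.1741, 0.0115]
orientation: [0.002, 3.138, 0.001]
wrist_force: [-0.5, -0.2, 0.8]
opening: 0.0001
gripper_force: 0.0
```

Request:
nudge_tcp:
  plan: {"moves": [[0.14,-0.026,0,0,0,0],[0.16,-0.028,0,0,0,0],[0.1,-0.04,0,0,0,0],[0.1,-0.04,0,0,0,0],[0.16,-0.048,0,0,0,0],[0,0,0,0,0,0]]}
  aperture: 0

```text
clock: 19.75
tool_pos: [0.54, 0.1644, 0.0099]
orientation: [-0.001, -3.141, 0.0]
wrist_force: [0.3, -0.9, 0.7]
opening: 0.0005
gripper_force: 0.0
```

Scaled: 0.007 m is 0.14, 0.006 m is 0.12.

Request:
nudge_tcp:
  plan: {"moves": [[0.12,-0.036,0,0,0,0],[0.14,-0.026,0,0,0,0],[0.14,-0.012,0,0,0,0]]}
  aperture: 0

```text
clock: 20.05
tool_pos: [0.5215, 0.161, 0.0099]
orientation: [0.002, 3.139, 0.001]
wrist_force: [7.0, 1.2, -0.8]
opening: 0.0008
gripper_force: 2.9
```

Request:
nudge_tcp:
  plan: {"moves": [[0.146,0.004,0,0,0,0],[0.152,0.022,0,0,0,0],[0.154,0.042,0,0,0,0],[0,0,0,0,0,0]]}
  aperture: 0

```text
clock: 20.45
tool_pos: [0.499, 0.1643, 0.0103]
orientation: [0.001, 3.138, -0.0]
wrist_force: [3.7, -0.5, 0.8]
opening: 0.0005
gripper_force: 1.7
```

Contact made and the cam is being pushed. Continuing to the stop.

Scaled: 0.0076 m is 0.152, 0.0074 m is 0.148.

Request:
nudge_tcp:
  plan: {"moves": [[0.152,0.064,0,0,0,0],[0.148,0.086,0,0,0,0],[0.08,0.06,0,0,0,0],[0,0,0,0,0,0]]}
  aperture: 0

```text
clock: 20.85
tool_pos: [0.4814, 0.1743, 0.0105]
orientation: [0.0, 3.136, -0.001]
wrist_force: [7.8, -4.0, 0.4]
opening: -0.0
gripper_force: 3.9
```

Request:
nudge_tcp:
  plan: {"moves": [[0.04,0.07,0,0,0,0],[0,0,0,0,0,0]]}
  aperture: 0

```text
clock: 21.05
tool_pos: [0.4812, 0.1752, 0.0106]
orientation: [-0.001, 3.134, -0.007]
wrist_force: [14.0, -18.2, 0.1]
opening: 0.0004
gripper_force: 11.4
```

Request:
nudge_tcp:
  plan: {"moves": [[0.04,0.07,0,0,0,0],[0,0,0,0,0,0]]}
  aperture: 0

```text
clock: 21.25
tool_pos: [0.481, 0.1758, 0.0108]
orientation: [-0.003, 3.131, -0.013]
wrist_force: [18.6, -34.2, -1.3]
opening: 0.0002
gripper_force: 19.4
```

Firmly at the stop (the lever no longer moves at about 39 N). I'll back off, lift and check index and lever.

Scaled: -0.045 m is -0.9, -0.012 m is -0.24.

Request:
nudge_tcp:
  plan: {"moves": [[-0.12,-0.24,0,0,0,0],[-0.16,-0.32,0,0,0,0],[0,0,-0.9,0,0,0],[0,0,-0.9,0,0,0],[0,0,-0.9,0,0,0],[-0.2,0.7,-0.7,0,0,0],[-0.2,0.9,0,0,0,0],[-0.2,0.9,0,0,0,0],[-0.2,0.9,0,0,0,0],[0,0,0,0,0,0],[0,0,0,0,0,0],[0,0,0,0,0,0]]}
  aperture: 0

```text
clock: 22.45
tool_pos: [0.5284, 0.3224, 0.1787]
orientation: [-0.002, -3.14, 0.002]
wrist_force: [-0.8, -0.0, -0.4]
opening: 0.0002
gripper_force: 0.0
```

```bash
python3 meas.py
```

Run:
```python
from h import *
a=cv2.imread("pics/w6raw.png");s=cam("scene")["image"][150:270,215:375]
cv2.imwrite("pics/f.png",np.hstack([cv2.resize(a[:240,120:520],(500,300)),cv2.resize(s,(300,225),interpolation=2)[:225].copy()]) if 0 else np.vstack([cv2.resize(a[:200,100:540],(792,360),interpolation=2),cv2.resize(s[:,:],(792,594),interpolation=2)[120:360]]))
```

```text
[ 0.52114701  0.34986254 -4.8392548 ] -257.87073687903813
([(34.5, 19.4), (34.75, 18.3), (34.25, 18.1), (35.0, 15.5), (34.0, 15.3), (35.25, 11.8)], [(-33.5, 8), (-23.75, 14), (-15.5, 22), (-9.5, 25), (-4.75, 16), (0.0, 18), (4.75, 24), (10.25, 14), (15.0, 15), (19.75, 24), (24.75, 13), (29.75, 12), (34.75, 27), (39.75, 10), (44.75, 9)])
```

View pics/f.png

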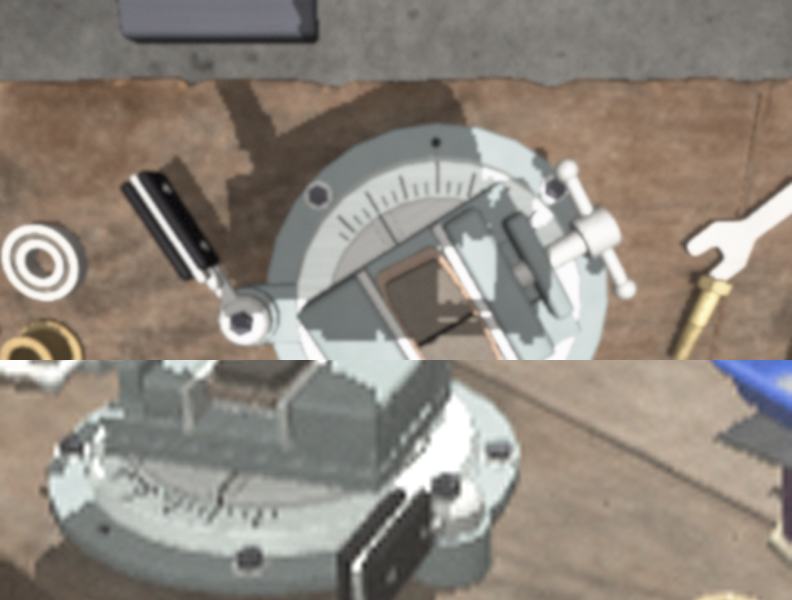

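The index line (390,230) runs into the second longer line right of zero (372,208). It reads within 0.3° of it. The lever is back at its clamped direction with its grip at (170,225), the loose parts are undisturbed and the robot is clear. Handing in.

```bash
python3 -c "
from plant import manip;print(manip.job_done())"
```

```text
the job is handed in; nothing more can be done
None
```

The vise is clamped with its index on the 30-degree line (measured within about 0.3°), the lever is swung fully back to its clamped stop, and the job was handed in at about 22.5 s of the 64 s.

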